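Put the washed feeding cups back in the gecko's feeding stand

ROBOT

A 6-joint arm with a two-finger parallel gripper is mounted at the origin on the work surface. World frame = base frame: x ahead of the robot, y to its left, z up, the work surface at z = 0. Lengths are in m, angles in degrees, forces in N, time in s.
With the tool pointing down it reaches from about 0.3 to 0.875 m from the base axis. Payload 6.4 kg.
Tool frame: the origin (TCP) lies between the finger pads; the fingertips stand 17 mm ahead of it and the grasp point (between the pads) lies 2 mm behind it; z points along the fingers, y is the line along which they close (so a half turn about z gives the same grasp; the last joint's range is limited). The gripper opens to 85 mm and grips with 20 to 120 N. Pads are 22 mm wide; open, the fingers measure 114 mm over their backs; the gripper's body (76 mm by 85 mm) begins 54 mm behind the grasp point. The pads swing forward as they close: fully open they stand 13 mm farther back than shut.
Start: joints at [-82.179, 10.359, 92.074, -0, 77.567, -11.82], TCP at [0.193, -0.542, 0.248] pointing down, gripper open.
Joint ranges: [-171.53, 171.53], [-51.25, 118.39], [17.06, 147.69], [-65.23, 245.23], [0, 150.52], [-178.68, 178.68]. Speed limits (degrees/s): [147.25, 147.25, 172.46, 180, 180, 180].

INTERFACE

Orientations are given as a 3x3 rotation matrix whose columns are the frame's x, y, z axes.
In Python, from station import arm, jaws, kinematics, imaging gives the robot as it stands. Calls block until the motion is done:
- arm.move_to(position, orientation): joint-space move of the TCP to a pose.
- arm.line_to(position, rot=None, speed=0.15, max_force=None): straight line of the TCP; rot=None keeps the orientation; speed is the mean speed in m/s. With max_force (N) it stops when the force on the tool has changed by that much, and returns True; else False.
- arm.move_j(angles): joint-space move.
- jaws.open_gripper() and jaws.clamp(): open the fingers fully, or close them until they stop; the grip force is fixed at half the most.
- arm.hold(seconds).
- kinematics.ik(position, orientation): joint angles nearest the present ones, or None.
- imaging.camera(name): name is "scene" or "top"; returns the picture (384x512x3 uint8, blue, green, red); there is no depth.
- imaging.get_calibration(name): a dict with "vertical_fov" (degrees; the focal length in pixels is half the picture's height over the tangent of half this angle, whatever the lens; pixels are square), "cx", "cy" (the principal point, pixels), "distortion" ([k1, k2, p1, p2, k3] as OpenCV has them; the pictures are not rectified), "R" (3x3) and "t" (3): a world point X has camera coordinates R X + t. Camera axes: x right, y down, z forward; pixel columns grow to the right and rows downward; lengths in m; the calibration is good to about 2 mm. A picture is of the moment at which its call begins. get_calibration takes no time and is no camera call.
A pose or a line that the arm cannot do raises arm.PlanningError and nothing moves.
- arm.close_job(): hands the job in; it is judged then, once.
Readings, each from a call of its own:
- arm.get_clock(): time.
- arm.get_joint_positions(): joint angles.
- arm.get_dq(): joint speeds.
- arm.get_effort(): joint torques, N m.
- arm.get_tool_pos(): TCP position.
- arm.get_tcp_rot(): TCP orientation.
- arm.get_force(): force on the tool from outside, world axes, zero at the start.
- arm.get_wrist_torque(): the same for the moment, N m.
- arm.get_opening(): finger opening in m.
- arm.get_grasp_force(): force on a finger pad.
Only numpy, scipy, OpenCV 4.12 (cv2) and the standard library are available. Lean on these libraries where they do the work, as an engineer would, in place of code of your own. Each camera call takes 0.05 s, during which the arm holds its last target. There are 200 camera calls.

TASK

Put the two washed orange feeding cups back into the feeding stand, one in each square pocket, open side up and standing fully down on the stand's shelf. One of them was left upside down to dry and has to be turned the right way up, which takes laying it on its side and gripping it afresh. Leave the jar, the trays and the spoon where they are.

Things in the scene. Friction and masses are not known exactly. Their poses are not given: they have to be found in the camera images.
- cup_up: Square orange hard-plastic feeding cup, about 45 g, starting the right way up. 44 mm tall; outside 40 x 40 mm at the foot, widening evenly to 44 x 44 mm at the open mouth; walls and floor 3 mm, no rim. Origin: centre of the foot's underside; z points out through the mouth, x and y are square to its flat sides. It also lies steadily on a side.
- cup_down: A second cup of the same make, size and colour that starts upside down, mouth on the ledge: its origin (centre of the foot's underside) is then 44 mm above the ledge and its z axis points down. x and y are square to its flat sides.
- cup_up_mouth (a point): Centre of the mouth of cup_up, 44 mm from its origin along its z.
- cup_down_mouth (a point): Centre of the mouth of cup_down, 44 mm from its origin along its z.
- stand: Dark plywood feeding stand, does not move. 100 (x) x 200 mm (y); deck 9 mm thick, top 58 mm above the ledge. Two square pockets through the deck, 46 x 46 mm, edges along x and y, centred 45 mm either side of its centre along y. Under the deck is a shelf, top 38 mm above the ledge: a cup stands on it and rises 24 mm above the deck. Origin: centre of its underside, z up.
- pocket_left (a point): Centre of the pocket at the stand's +y side, on the shelf's top (20 mm below the deck's top); axes as the stand.
- pocket_right (a point): Centre of the pocket at the stand's -y side, on the shelf's top (20 mm below the deck's top); axes as the stand.
- jar: Frosted glass jar with a steel twist lid, 74 mm across, 111 mm tall, loose; origin under its centre. To be left alone.
- tray1: Lowest of three loose teal feeder trays stacked on one another, each 130 (x) x 190 (y) x 30 mm, the stack 90 mm tall; origin under its centre. To be left alone.
- tray3: Top tray of the stack; origin under its centre, 60 mm above the ledge. To be left alone.
- spoon: Stainless spoon, 170 mm long along its x, lying flat and low on the ledge; origin near its middle. To be left alone.
Mind the look-alikes: they are no part of the job. Leave any red or white look-alike of the stand alone.

How it is judged:
By the outcome, as a careful person would: the job done as asked, in the order asked, and still so for the second after the job is handed in, with the robot touching nothing.
It also fails if it takes over 72 s, if anything falls off the work surface, if the arm or the gripper's body presses on something with over 40 N, if the wrist force passes 120 N, or if a joint passes its speed limit or range.

## Working session

There is one attempt and no reset: what is moved stays moved. The work goes in short steps, each a Python script; the robot and the scene stay as the last script left them, time stands still between calls to the robot, and variables do not carry over. Pictures are saved under pics/ and viewed, at most 10 in all, crops included, and the job is handed in when it is done.

```bash
ls; mkdir -p pics
python3 - <<'E'
from station import arm, imaging
import cv2
for n in ("scene","top"):
    cv2.imwrite(f"pics/{n}0.png",cv2.resize(imaging.camera(n),(800,600),interpolation=cv2.INTER_CUBIC))
    print(n,imaging.get_calibration(n))
print(arm.get_clock(),arm.get_tcp_rot())
E
```

```text
pics
scene {'vertical_fov': 44.19347159884888, 'cx': 258.0644810113048, 'cy': 189.94518149507397, 'distortion': array([0.01210725, 0.        , 0.        , 0.        , 0.        ]), 'R': array([[ 0.36853526,  0.92956005,  0.00999375],
       [ 0.79410575, -0.30920732, -0.52324649],
       [-0.48329889,  0.20077087, -0.85212278]]), 't': array([-0.15027846, -0.45504427,  1.78567131])}
top {'vertical_fov': 56.64748305572787, 'cx': 253.8693643252742, 'cy': 192.6499536358051, 'distortion': array([-0.01513189,  0.        ,  0.        ,  0.        ,  0.        ]), 'R': array([[-0.02745378, -0.99956856,  0.01043945],
       [-0.98751367,  0.02549911, -0.15545594],
       [ 0.15512268, -0.01457695, -0.98778766]]), 't': array([-0.05243316,  0.57463735,  1.24969984])}
0.1 [[ 9.41804190e-01  3.36161844e-01 -2.85543267e-04]
 [ 3.36161855e-01 -9.41802853e-01  1.61060328e-03]
 [ 2.72497905e-04 -1.61286167e-03 -9.99998662e-01]]
```

View pics/scene0.png

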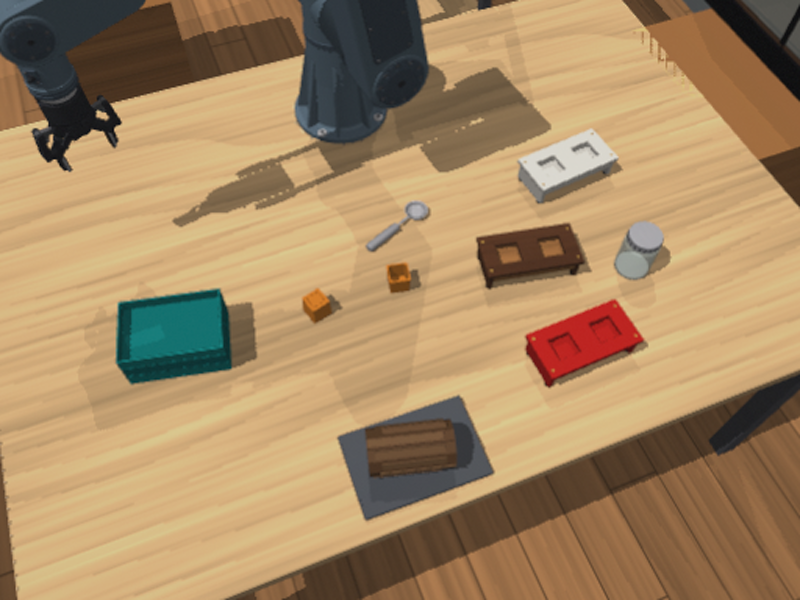

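View pics/top0.png

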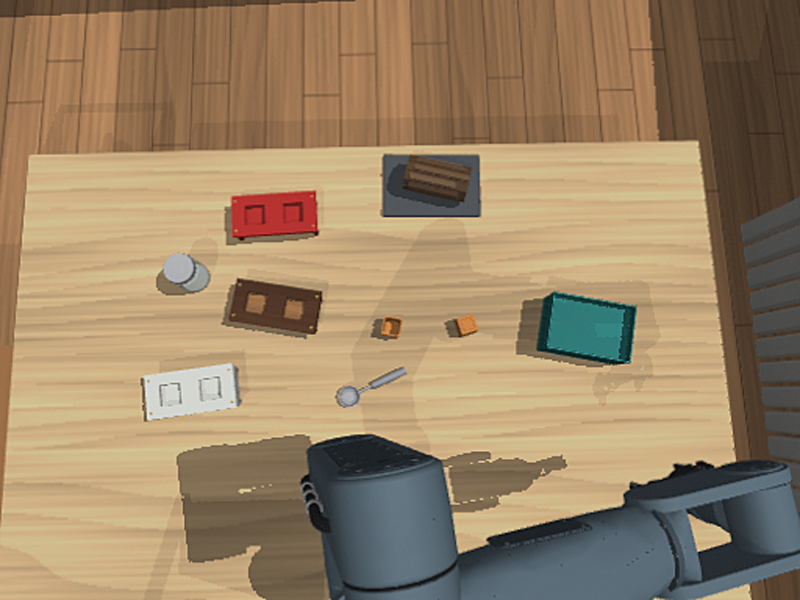

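The scene shows the dark stand at scene (529,254) / top (275,307). The red (275,215) and white (190,392) ones are look-alikes, so the dark brown stand fits. The open cup (cup_up) is at top (391,327) and the closed one (cup_down) at (466,325). One crop will confirm this.

```bash
cat > h.py <<'E'
import numpy as np, cv2
from station import arm, jaws, kinematics, imaging
from scipy.optimize import minimize
CAL={n:imaging.get_calibration(n) for n in("scene","top")}
def proj(n,X):
    c=CAL[n]; f=192/np.tan(np.radians(c["vertical_fov"]/2))
    K=np.array([[f,0,c["cx"]],[0,f,c["cy"]],[0,0,1]])
    return cv2.projectPoints(np.asarray(X,float).reshape(-1,1,3),cv2.Rodrigues(c["R"])[0],c["t"],K,np.array(c["distortion"]))[0].reshape(-1,2)
def ray(n,uv,z):
    c=CAL[n]; f=192/np.tan(np.radians(c["vertical_fov"]/2))
    K=np.array([[f,0,c["cx"]],[0,f,c["cy"]],[0,0,1]])
    p=cv2.undistortPoints(np.array(uv,float).reshape(-1,1,2),K,np.array(c["distortion"])).ravel()
    d=c["R"].T@[p[0],p[1],1]; o=-c["R"].T@c["t"]
    return o+d*(z-o[2])/d[2]
def Rz(a): 
    c,s=np.cos(a),np.sin(a); return np.array([[c,-s,0],[s,c,0],[0,0,1]])
def frustum(w0,w1,h):   # half squares at z=0 and z=h
    q=np.array([[1,1],[-1,1],[-1,-1],[1,-1]])/2
    return np.r_[np.c_[q*w0,np.zeros(4)],np.c_[q*w1,np.full(4,h)]]
CUP=frustum(.040,.044,.044)
CUPDN=frustum(.044,.040,.044)
def box(lx,ly,z0,z1):
    q=np.array([[1,1],[-1,1],[-1,-1],[1,-1]])/2*[lx,ly]
    return np.r_[np.c_[q,np.full(4,z0)],np.c_[q,np.full(4,z1)]]
S=8
def sil(n,X):
    h=cv2.convexHull(proj(n,X).astype(np.float32)).reshape(-1,2); o=np.floor(h.min(0))-6; wh=(np.ceil(h.max(0))+6-o).astype(int)
    m=np.zeros((wh[1]*S,wh[0]*S),np.uint8)
    cv2.fillPoly(m,[np.round(((h-o+.5)*S-.5)*16).astype(np.int32)],255,shift=4)
    return o.astype(int),cv2.resize(m,tuple(wh.tolist()),interpolation=cv2.INTER_AREA)/255.
def orange(im):
    h=cv2.cvtColor(im,cv2.COLOR_BGR2HSV); return (((h[...,0]>=5)&(h[...,0]<=20)&(h[...,1]>185)&(h[...,2]>90))).astype(float)
def fit(model,masks,x0,z=0.):
    # masks: {cam: float mask containing only this object}
    def cost(p):
        X=model@Rz(p[2]).T+[p[0],p[1],z]; e=0
        for n,m in masks.items():
            o,s=sil(n,X); k=m[o[1]:o[1]+s.shape[0],o[0]:o[0]+s.shape[1]]
            if k.shape!=s.shape: return 1e6
            e+=((k-s)**2).sum()+m.sum()-k.sum()
        return e
    best=None
    for a in np.radians([-30,-10,10,30]):
        x=np.array([x0[0],x0[1],x0[2]+a])
        r=minimize(cost,x,method="Nelder-Mead",options=dict(initial_simplex=x+np.array([[0,0,0],[.01,0,0],[0,.01,0],[0,0,.2]]),xatol=1e-4,fatol=.02))
        if best is None or r.fun<best.fun: best=r
    return best.x,best.fun,sum(m.sum() for m in masks.values())
E
python3 - <<'E'
from h import *
a=imaging.camera("top"); b=imaging.camera("scene")
cv2.imwrite("pics/t.npy.png",a); cv2.imwrite("pics/s.npy.png",b)
A=cv2.resize(a[165:235,140:320],(800,311),interpolation=cv2.INTER_CUBIC)
B=cv2.resize(b[140:205,185:385],(800,260),interpolation=cv2.INTER_CUBIC)
cv2.imwrite("pics/crop1.png",np.vstack([A,B]))
for n,im in(("top",a),("scene",b)):
    k,l,st,c=cv2.connectedComponentsWithStats(orange(im).astype(np.uint8))
    for i in range(1,k):
        if st[i,4]>25: print(n,st[i],c[i].round(1),ray(n,c[i],.025).round(3))
for n,uv in(("top",(275/1.5625,307/1.5625)),("scene",(529/1.5625,250/1.5625))): print(ray(n,uv,.058).round(3))
E
```

```text
scene [248 169  14  18 212] [254.6 177.3] [ 0.517 -0.055  0.025]
scene [194 185  18  21 241] [202.2 195. ] [ 0.519 -0.231  0.025]
[0.564 0.212 0.058]
[0.573 0.209 0.058]
```

View pics/crop1.png

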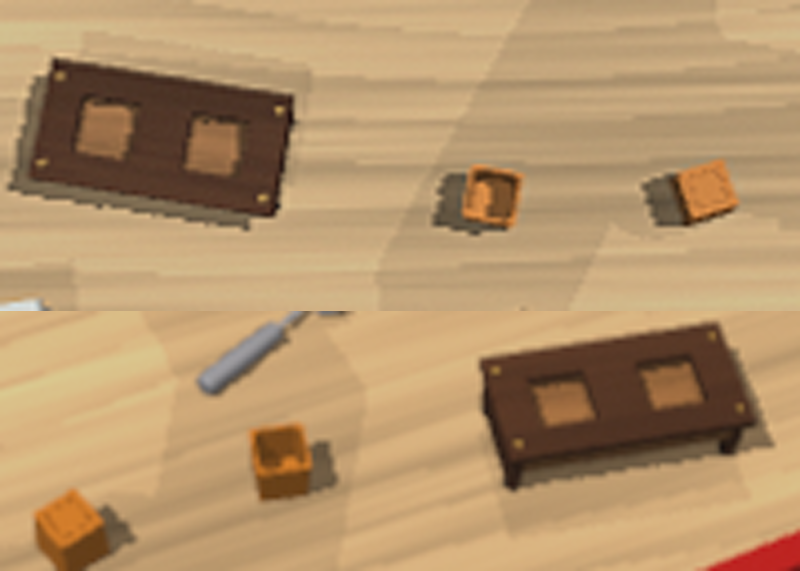

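The crop confirms the dark brown two-pocket stand. The open cup is at crop (492,195) and the upside-down cup at (706,190). Next I fit their poses.

```bash
cat > m.py <<'E'
from h import *
ims={"top":cv2.imread("pics/t.npy.png"),"scene":cv2.imread("pics/s.npy.png")}
def comp(mask,uv,close=3):
    m=cv2.morphologyEx(mask.astype(np.uint8),cv2.MORPH_CLOSE,np.ones((close,close)))
    k,l,st,c=cv2.connectedComponentsWithStats(m)
    d=[np.hypot(*(c[i]-uv)) if st[i,4]>20 else 1e9 for i in range(1,k)]; i=1+int(np.argmin(d))
    o=(l==i).astype(np.uint8); cs,_=cv2.findContours(o,cv2.RETR_EXTERNAL,cv2.CHAIN_APPROX_NONE); cv2.drawContours(o,cs,-1,1,-1)
    return o.astype(float)
def omask(n,im):
    h=cv2.cvtColor(im,cv2.COLOR_BGR2HSV).astype(int); return (h[...,1]>OS[n])&(h[...,0]<22)&(h[...,2]>40)
OS={"top":150,"scene":175}
E
python3 - <<'E'
from m import *
for n,P in(("top",[(250,209),(298,208),(254,201),(270,200),(287,210)]),("scene",[(254,177),(202,195),(240,170),(262,177),(213,194)])):
    h=cv2.cvtColor(ims[n],cv2.COLOR_BGR2HSV)
    print(n,[h[v,u].tolist() for u,v in P])
for name,mod,x0 in(("up",CUP,(.517,-.055,0)),("down",CUPDN,(.519,-.231,0))):
    ms={n:comp(omask(n,ims[n]),proj(n,[[x0[0],x0[1],.022]])[0]) for n in ims}
    print(name,{n:m.sum() for n,m in ms.items()})
    for sub in(["top"],["scene"],["top","scene"]):
        x,f,t=fit(mod,{n:ms[n] for n in sub},x0); print(sub,x[:2].round(4),np.degrees(x[2]).round(1)%90,round(f,1),t)
x0=(.568,.21,-.1)
def dark(im): 
    h=cv2.cvtColor(im,cv2.COLOR_BGR2HSV).astype(int); return (h[...,2]<95)&(h[...,1]>110)
ms={n:comp(dark(ims[n]),proj(n,[[x0[0],x0[1],.05]])[0],5) for n in ims}
print({n:m.sum() for n,m in ms.items()})
ms["scene"]=cv2.morphologyEx(ms["scene"],cv2.MORPH_OPEN,np.ones((9,9)))
for sub in(["top"],["scene"],["top","scene"]):
    x,f,t=fit(box(.1,.2,.049,.058),{n:ms[n] for n in sub},x0); print(sub,x[:2].round(4),np.degrees(x[2]).round(1),round(f,1),t)
# screws
for n in ims:
    h=cv2.cvtColor(ims[n],cv2.COLOR_BGR2HSV).astype(int); er=cv2.erode(ms[n],np.ones((3,3)))
    X=[x[0],x[1],0]+box(.084,.184,.058,.058)[:4]@Rz(x[2]).T
    P=[]
    for u,v in proj(n,X):
        a,b=int(round(u))-4,int(round(v))-4; w=(h[b:b+9,a:a+9,2]-75).clip(0)*(er[b:b+9,a:a+9]>0)
        g=np.mgrid[b:b+9,a:a+9]; s=np.array([(g[1]*w).sum(),(g[0]*w).sum()])/w.sum(); P.append(ray(n,s,.058))
    P=np.array(P); print(n,P[:,:2].round(4).tolist(),P.mean(0).round(4), np.linalg.norm(P[0]-P[1]),np.linalg.norm(P[1]-P[2]))
E
```

```text
top [[14, 169, 160], [14, 170, 206], [18, 89, 172], [17, 93, 187], [17, 86, 89]]
scene [[14, 191, 116], [15, 205, 187], [17, 106, 194], [15, 183, 178], [17, 103, 99]]
up {'top': np.float64(145.0), 'scene': np.float64(222.0)}
['top'] [ 0.5166 -0.0534] 77.2 7.0 145.0
['scene'] [ 0.5159 -0.0551] 74.9 28.9 222.0
['top', 'scene'] [ 0.5163 -0.0544] 74.9 38.8 367.0
down {'top': np.float64(144.0), 'scene': np.float64(251.0)}
['top'] [ 0.5171 -0.229 ] 17.2 10.6 144.0
['scene'] [ 0.5164 -0.2297] 7.5 27.0 251.0
['top', 'scene'] [ 0.5175 -0.2294] 15.2 40.9 395.0
{'top': np.float64(1514.0), 'scene': np.float64(1820.0)}
['top'] [0.5681 0.2125] -10.5 30.3 1514.0
['scene'] [0.5747 0.2061] -11.3 59.6 1778.0
['top', 'scene'] [0.572  0.2098] -10.8 259.9 3292.0
top [[0.6202, 0.2935], [0.55, 0.305], [0.5171, 0.1317], [0.5877, 0.1174]] [0.5688 0.2119 0.058 ] 0.07114552458980158 0.17646590248712066
scene [[0.6206, 0.2898], [0.5542, 0.3009], [0.5195, 0.1294], [0.5897, 0.1164]] [0.571  0.2091 0.058 ] 0.0673298097782551 0.17491710283173165
```

```bash
cat >> h.py <<'E'
def Rt(az,t,close_az=None,flip=1):
    """tool leaning t deg in the vertical plane of azimuth az (deg); closing axis horizontal, square to it"""
    a=np.array([np.cos(np.radians(az)),np.sin(np.radians(az)),0]); Z=np.array([0,0,1.])
    z=np.sin(np.radians(t))*a-np.cos(np.radians(t))*Z; y=flip*np.cross(Z,a); return np.c_[np.cross(y,z),y,z]
E
python3 - <<'E'
from m import *
OS.update(top=130,scene=145)
for name,mod,x0 in(("up",CUP,(.5163,-.0544,-.26)),("down",CUPDN,(.5175,-.2294,.26))):
    ms={n:comp(omask(n,ims[n]),proj(n,[[x0[0],x0[1],.022]])[0]) for n in ims}
    for sub in(["top"],["scene"],["top","scene"]):
        x,f,t=fit(mod,{n:ms[n] for n in sub},x0); print(name,sub,x[:2].round(4),np.degrees(x[2]).round(1)%90,round(f,1),t)
def q(*a):
    r=kinematics.ik(*a); return None if r is None else np.round(r).astype(int).tolist()
for fl in(1,-1):
    print("up",q([.516,-.054,.04],Rt(75,0,flip=fl)),"pock",q([.5785,.255,.076],Rt(79,0,flip=fl)),q([.5615,.166,.076],Rt(79,0,flip=fl)))
    for az in(15,-75,105,195):
        print(az,fl,[q([.5175,-.2294,z],Rt(az,t,flip=fl)) for t in(-45,45) for z in(.03,.12)])
    print("radial",[q([.5,-.15,z],Rt(-17,t,flip=fl)) for t in(-45,45) for z in(.03,.12)])
E
```

```text
up ['top'] [ 0.5161 -0.0534] 78.1 3.9 158.0
up ['scene'] [ 0.5163 -0.0551] 76.6 11.2 248.0
up ['top', 'scene'] [ 0.5162 -0.0545] 77.4 18.2 406.0
down ['top'] [ 0.5168 -0.2293] 17.8 7.2 150.0
down ['scene'] [ 0.5169 -0.23  ] 15.0 12.9 275.0
down ['top', 'scene'] [ 0.5168 -0.2298] 16.0 20.8 425.0
up [-19, 20, 108, 0, 52, 176] pock [13, 29, 90, 0, 62, -156] [5, 24, 97, 0, 59, -164]
15 1 [[-23, 51, 70, -26, 96, -121], [-23, 44, 71, -26, 102, -124], [-59, 24, 121, 70, 46, 140], [-59, 11, 122, 60, 51, 155]]
-75 1 [[-47, 49, 75, 20, 97, -67], [-47, 41, 76, 20, 104, -64], None, [-18, 15, 116, -65, 41, 16]]
105 1 [None, [-18, 15, 116, -65, 41, -164], [-47, 49, 75, 20, 97, 113], [-47, 41, 76, 20, 104, 116]]
195 1 [[-59, 24, 121, 70, 46, -40], [-59, 11, 122, 60, 51, -25], [-23, 51, 70, -26, 96, 59], [-23, 44, 71, -26, 102, 56]]
radial [[-26, 50, 72, -6, 102, -98], [-26, 43, 73, -7, 109, -99], [-39, 15, 136, 132, 21, 120], [-39, -4, 137, 78, 16, 177]]
up [-19, 20, 108, 0, 52, -4] pock [13, 29, 90, 0, 62, 24] [5, 24, 97, 0, 59, 16]
15 -1 [[-23, 51, 70, -26, 96, 59], [-23, 44, 71, -26, 102, 56], [-59, 24, 121, 70, 46, -40], [-59, 11, 122, 60, 51, -25]]
-75 -1 [[-47, 49, 75, 20, 97, 113], [-47, 41, 76, 20, 104, 116], None, [-18, 15, 116, -65, 41, -164]]
105 -1 [None, [-18, 15, 116, -65, 41, 16], [-47, 49, 75, 20, 97, -67], [-47, 41, 76, 20, 104, -64]]
195 -1 [[-59, 24, 121, 70, 46, 140], [-59, 11, 122, 60, 51, 155], [-23, 51, 70, -26, 96, -121], [-23, 44, 71, -26, 102, -124]]
radial [[-26, 50, 72, -6, 102, 82], [-26, 43, 73, -7, 109, 81], [-39, 15, 136, 132, 21, -60], [-39, -4, 137, 78, 16, -3]]
```

```bash
cat >> h.py <<'E'
STAND=np.array([.570,.2105]); SY=-10.9
def pocket(s): return np.r_[STAND,0]+Rz(np.radians(SY))@[0,.045*s,0]
def shot(name,boxes):
    out=[]
    for n,(u,v,w,h) in boxes.items():
        im=imaging.camera(n); cv2.imwrite(f"pics/raw_{name}_{n}.png",im)
        out.append(cv2.resize(im[v:v+h,u:u+w],(800 if len(boxes)==1 else 400,int(h*(800 if len(boxes)==1 else 400)/w)),interpolation=cv2.INTER_CUBIC))
    cv2.imwrite(f"pics/{name}.png",np.hstack(out))
E
python3 - <<'E'
from h import *
R=Rt(77.4,0,flip=-1); p=np.array([.5162,-.0545,.038])
arm.move_to(p+[0,0,.08],R); print(arm.get_clock())
print(arm.line_to(p,speed=.12,max_force=15)); jaws.clamp(); print(arm.get_opening(),arm.get_grasp_force(),arm.get_tool_pos())
arm.line_to(p+[0,0,.1],speed=.2)
P=pocket(1); print(P)
arm.move_to([P[0],P[1],.114],Rt(90+SY,0,flip=-1)); arm.hold(.2)
print(arm.get_clock(),arm.get_opening(),arm.get_tool_pos(),arm.get_force())
shot("hover1",{"top":(135,165,90,110),"scene":(290,110,110,134)})
E
```

```text
2.3417
False
0.0423466720103834 60.61428923159838 [ 0.51662988 -0.05461426  0.03895936]
[0.57850929 0.25468814 0.        ]
5.6917 0.04225135715746809 [0.57901546 0.25326929 0.11429299] [-0.09087657  0.11882346 -0.6267495 ]Traceback (most recent call last):
  File "<stdin>", line 9, in <module>
  File "h.py", line 59, in shot
    cv2.imwrite(f"pics/{name}.png",np.hstack(out))
                                   ~~~~~~~~~^^^^^
    return _nx.concatenate(arrs, 1, dtype=dtype, casting=casting)
           ~~~~~~~~~~~~~~~^^^^^^^^^^^^^^^^^^^^^^^^^^^^^^^^^^^^^^^
ValueError: all the input array dimensions except for the concatenation axis must match exactly, but along dimension 0, the array at index 0 has size 488 and the array at index 1 has size 487
```

```bash
sed -i 's/int(h\*(800 if len(boxes)==1 else 400)\/w)/600 if len(boxes)==1 else 480/' h.py
python3 - <<'E'
from h import *
shot("hover1",{"top":(135,165,90,108),"scene":(290,110,110,132)})
print(arm.get_clock(),arm.get_tool_pos(),arm.get_tcp_rot().round(4).tolist())
E
```

```text
5.8917 [0.5787635  0.25410906 0.1142165 ] [[0.19, 0.9818, 0.0003], [0.9818, -0.19, 0.0001], [0.0001, 0.0003, -1.0]]
```

View pics/hover1.png

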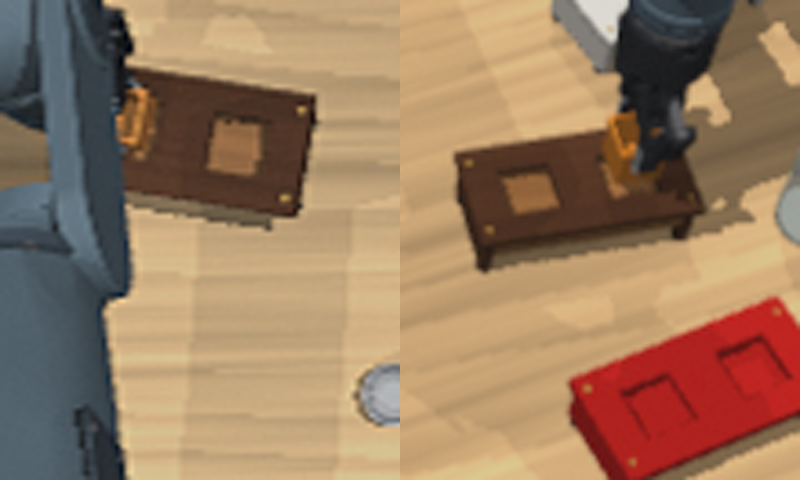

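The cup is held over the left pocket: in the right panel at (620,140), with the bare pocket at (530,190). It lines up well, so I'll make a guarded insertion.

Run:
```python
from h import *
P=pocket(1)
hit=arm.line_to([P[0],P[1],.0765],speed=.05,max_force=8)
arm.hold(.2);print(hit,arm.get_tool_pos(),arm.get_force(),arm.get_wrist_torque(),arm.get_clock())
```

```text
True [0.57764077 0.25451093 0.07703823] [-1.62887511 -0.45052101  5.15575362] [-0.02358564  0.10284873 -0.02597674] 6.7917
```

Run:
```python
from h import *
jaws.open_gripper(); p=arm.get_tool_pos(); arm.line_to(p+[0,0,.09],speed=.2)
c=np.array([.5168,-.2298,0]); R0=Rt(16,-45,flip=-1)
arm.move_to(c+[0,0,.025]-R0[:,2]*.1,R0); print(arm.get_clock())
shot("place1",{"top":(130,165,200,80),"scene":(185,130,200,80)})
```

```text
9.6083
```

View pics/place1.png

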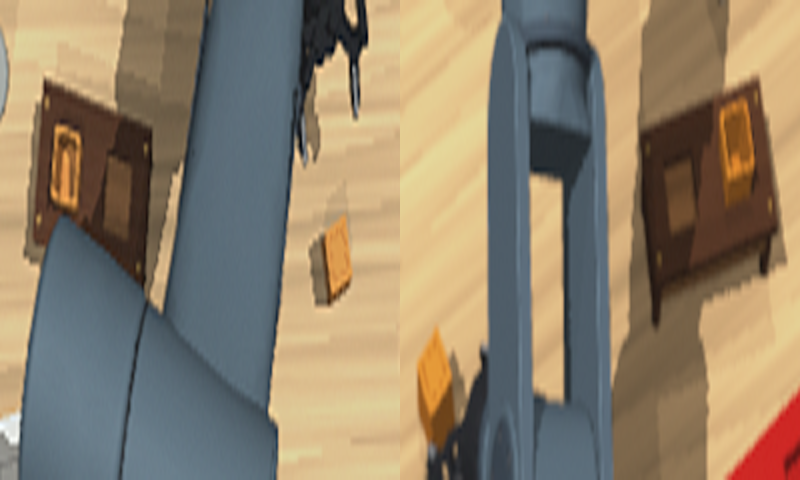

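cup_up sits in the left pocket (top panel (67,165)) and cup_down is untouched at (338,258). Next I lay it on its side.

Run:
```python
from h import *
c=np.array([.5168,-.2298,0]); R0=Rt(16,-45,flip=-1); R1=Rt(16,45,flip=-1)
print(arm.line_to(c+[0,0,.025],speed=.1,max_force=15)); jaws.clamp(); print(arm.get_opening(),arm.get_tool_pos(),arm.get_clock())
arm.line_to(c+[0,0,.12],speed=.2)
arm.move_to(c+[0,0,.08],R1); arm.hold(.3); print(arm.get_tool_pos(),arm.get_clock())
print(arm.line_to(c+[0,0,.021],speed=.05,max_force=5)); arm.hold(.1); print(arm.get_tool_pos(),arm.get_force(),arm.get_opening(),arm.get_clock())
shot("lay",{"top":(240,175,100,80),"scene":(160,140,100,80)})
```

```text
False
0.04071715268206575 [ 0.5173695  -0.22984671  0.02552595] 11.3333
[ 0.51711662 -0.22952931  0.07993304] 13.6667
True
[ 0.51670298 -0.22956804  0.02214853] [-1.37670756  0.24579788  4.67645824] 0.040816452715063505 14.8583
```

View pics/lay.png

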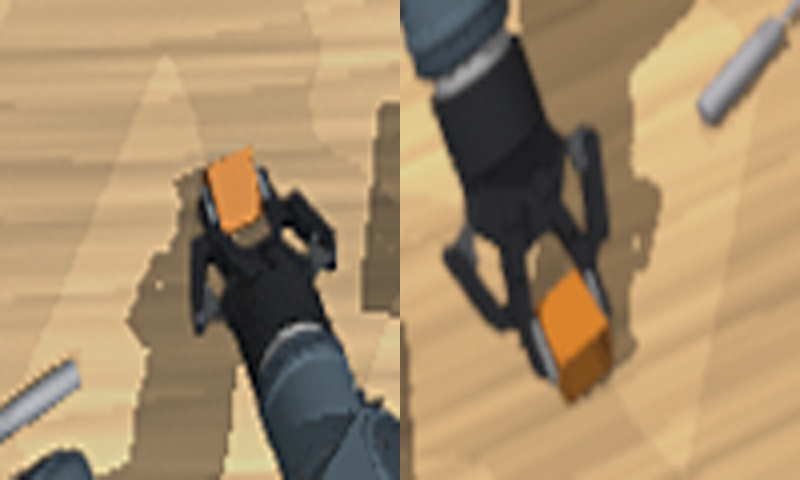

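The cup is on its side in the jaws, at the left panel's (235,190). I release it, swing to the other side and look at the mouth.

Run:
```python
from h import *
c=np.array([.5168,-.2298,0]); R0=Rt(16,-45,flip=-1); R1=Rt(16,45,flip=-1)
jaws.open_gripper(); p=arm.get_tool_pos(); arm.line_to(p-R1[:,2]*.09,speed=.2)
arm.move_to(c+[0,0,.17],Rt(16,0,flip=-1)); 
print(arm.get_clock())
arm.move_to(c+[0,0,.024]-R0[:,2]*.1,R0)
print(arm.get_clock())
shot("lain",{"top":(265,185,60,50),"scene":(170,165,60,50)})
```

```text
17.2417
18.05
```

View pics/lain.png

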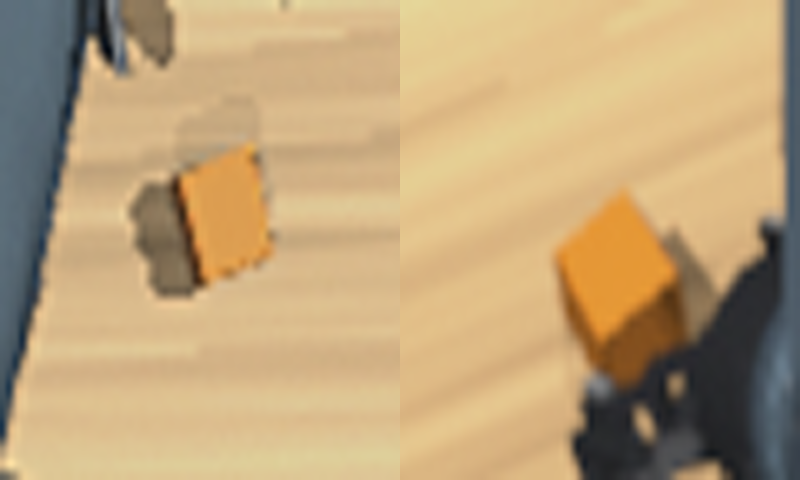

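The cup lies on its side. The face towards +a at scene panel (645,335) is hollow, as the rotation predicts. I fit its position, then grip afresh and stand it up.

Run:
```python
from m import *
OS.update(top=130)
im=cv2.imread("pics/raw_lain_top.png")
L=np.c_[CUP[:,2]-.022,CUP[:,1],CUP[:,0]+.022]
m=comp(omask("top",im),proj("top",[[.52,-.229,.022]])[0])
x,f,t=fit(L,{"top":m},(.52,-.229,np.radians(16))); yaw=np.degrees(x[2]); print(x[:2],yaw,f,t)
yaw=(yaw-16+45)%90-45+16
assert np.hypot(x[0]-.519,x[1]+.229)<.006 and abs(yaw-16)<8
yaw=16+(yaw-16)*.5
c=np.array([(x[0]+.5197)/2,(x[1]-.2290)/2,0]); R0=Rt(yaw,-45,flip=-1); R1=Rt(yaw,45,flip=-1); print(c,yaw)
arm.line_to(c+[0,0,.024]-R0[:,2]*.08,R0,speed=.1)
print(arm.line_to(c+[0,0,.024],speed=.1,max_force=15)); jaws.clamp(); print(arm.get_opening(),arm.get_tool_pos(),arm.get_clock())
arm.line_to(c+[0,0,.12],speed=.2)
arm.move_to(c+[0,0,.08],R1); arm.hold(.3)
print(arm.line_to(c+[0,0,.020],speed=.05,max_force=5)); arm.hold(.1); print(arm.get_tool_pos(),arm.get_force(),arm.get_opening(),arm.get_clock())
jaws.open_gripper(); p=arm.get_tool_pos(); arm.line_to(p-R1[:,2]*.09,speed=.2)
arm.move_to(c+[0,0,.17],Rt(77.4+30,0,flip=-1)); print(arm.get_clock())
shot("stood",{"top":(265,185,60,50),"scene":(170,165,60,50)})
```

```text
[ 0.51801418 -0.22940808] 15.963698898671652 9.56330642060746 152.0
[ 0.51885709 -0.22920404  0.        ] 15.981849449335826
False
0.042289944439753674 [ 0.51939266 -0.22918761  0.024464  ] 19.9083
True
[ 0.51903397 -0.22885666  0.02329053] [-1.30469625  0.19670573  4.39739835] 0.042239379645402496 23.4
25.475
```

View pics/stood.png

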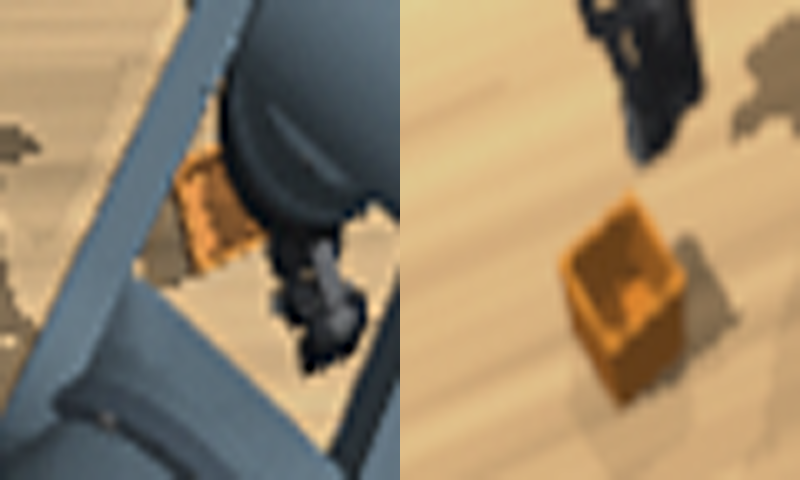

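It now stands upright and open (right panel (625,270)). Next: regrip vertically and insert into the right pocket.

Run:
```python
from m import *
OS.update(scene=145)
im=cv2.imread("pics/raw_stood_scene.png")
m=comp(omask("scene",im),proj("scene",[[.519,-.229,.022]])[0])
x,f,t=fit(CUP,{"scene":m},(.519,-.229,np.radians(16))); yaw=(np.degrees(x[2])-16+45)%90-45+16; print(x[:2],yaw,f,t)
assert np.hypot(x[0]-.519,x[1]+.229)<.006 and abs(yaw-16)<8
c=np.array([(x[0]+.5195)/2,(x[1]-.2290)/2,.038]); yaw=16+(yaw-16)*.4; R=Rt(90+yaw,0,flip=-1)
arm.move_to(c+[0,0,.08],R)
print(arm.line_to(c,speed=.12,max_force=15)); jaws.clamp(); print(arm.get_opening(),arm.get_tool_pos(),arm.get_clock())
arm.line_to(c+[0,0,.1],speed=.2)
P=pocket(-1)+[-.0005,0,0]
arm.move_to([P[0],P[1],.114],Rt(90+SY,0,flip=-1)); arm.hold(.5); print(arm.get_tool_pos())
hit=arm.line_to([P[0],P[1],.0765],speed=.05,max_force=8)
arm.hold(.2);print(hit,arm.get_tool_pos(),arm.get_force(),arm.get_wrist_torque(),arm.get_clock())
```

```text
[ 0.52242519 -0.22836017] 14.93915083566965 13.586543637062675 272.0
False
0.04211628343612821 [ 0.52153681 -0.22901764  0.03895747] 27.1917
[0.56105876 0.16610553 0.11404116]
True [0.56020489 0.16624746 0.07694589] [-0.27417956 -0.30654852  5.21019757] [0.03582521 0.24663387 0.01802816] 30.725
```

Run:
```python
from h import *
jaws.open_gripper(); p=arm.get_tool_pos(); arm.line_to(p+[0,0,.1],speed=.2)
arm.move_j([-82.179,10.359,92.074,0,77.567,-11.82]); arm.hold(.5); print(arm.get_clock(),arm.get_force())
shot("end",{"top":(135,150,100,80),"scene":(285,130,100,80)})
```

```text
35.1917 [0.25126512 0.3449799  0.35522125]
```

View pics/end.png

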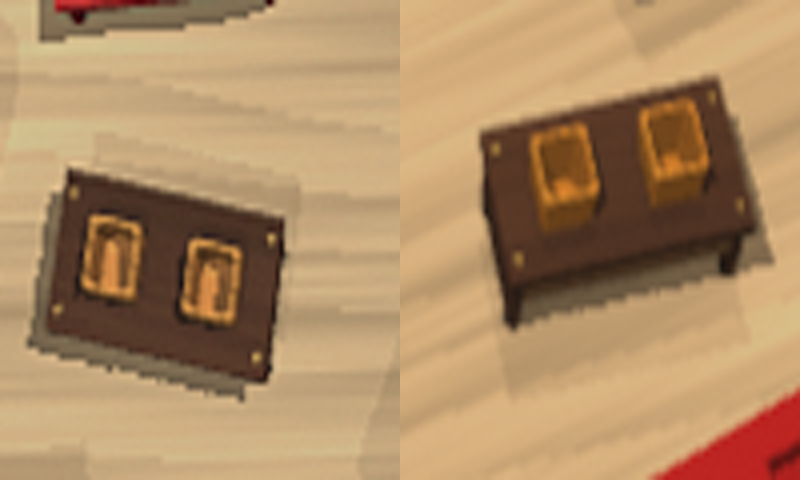

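Both cups sit level in their pockets, open side up (top panel (112,258) and (212,283)), so I'm handing in.

```bash
python3 -c "
from station import arm
print(arm.close_job())"
```

```text
the job is handed in; nothing more can be done
None
```

Job handed in at about 35 s of the 72 s limit: both orange cups stand open side up on the dark stand's shelf, one in each pocket, and I left the jar, trays and spoon alone.

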